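# Release the ratchet jaw and back it off the rotor

### The job

The rotor on the balancing fixture is to be taken out next, so make room for it: press down the raised rear end of the rocker on top of the sliding jaw to release the ratchet, then push the jaw away from the rotor, all the way back along its bar until it rests against the stop collar. Leave the rotor and all the other things where they are, and finish clear of everything.

Things in the scene. Friction and masses are not known exactly. Their poses are not given: they have to be found in the camera images.
- fixture: Fixed balancing fixture: dark steel bed 150 (x) x 375 (y) x 20 mm. Origin on the bench under the bar's centre line, z up. A toothed steel bar, 24 mm wide, tooth tops at z 61 mm, runs along its y. From -y to +y: fixed jaw block (top 104 mm), saddle plate with rotor, sliding jaw, stop collar. Its +y is within 0.6 rad of the world's +y.
- jaw (a joint): Travel of the sliding jaw (m) along fixture +y; starts at about 0.01 and meets the stop collar at 0.079 to 0.134, depending on where the collar is. The jaw is a grey block 95 mm wide (x), 90 mm long (y), top 131 mm above the bench. Locked, it has 2 mm of play; released, it slides at about 5 N and stays where it is left.
- jaw_face (a point): On the jaw's flat front face (facing the rotor, fixture -y), mid-width, 115 mm above the bench; moves with the jaw. The face is 95 mm wide and reaches up to 131 mm. The rotor in front is lower (top 87 mm): a fingertip at 100 to 125 mm height passes over the rotor and can push this face towards fixture +y.
- release (a joint): Rocker angle (rad): 0 locked (front wing level, rear wing raised), 0.30 fully released (rear wing pressed down level, front wing raised). It is stiff and stays where it is put. Pressing the rear wing takes about 4 N at its point, then it meets a firm stop. From about 0.2 up the ratchet is free.
- rear_wing (a point): Thumb point on top of the rocker's rear wing (fixture +y side, towards the collar), 24 mm from the pivot. Height above bench 149 mm raised (locked), 142 mm pressed down (released); raised outer edge 152 mm. The rocker is a black V-shaped plate 36 mm wide (x), 68 mm long (y), pivoted on top of the jaw, 45 mm behind its front face.
- jaw_back (a point): Centre of the lower part of the jaw's back face (towards the collar), 50 mm above the bench; moves with the jaw. It lies 11 mm short of the collar's origin (fixture y) when the jaw rests against the collar.
- end_stop: Stop collar fixed on the bar behind the jaw: grey block 56 (x) x 22 (y) x 45 mm, z 34 to 79 mm above the bench, axes as the fixture's. Origin under its centre, 34 mm above the bench, 135 to 190 mm from the fixture's origin along +y; its stopping face is 11 mm towards the jaw (-y).
- rotor: Loose aluminium rotor cup, 68 mm diameter, 24 mm high, open on top with a steel hub, 160 g, standing on the saddle plate (63 mm above the bench) between fixed and sliding jaw. Origin at the centre of its underside. To be left alone.
- hex_key: Loose bent hex key, 80 mm long, 6 mm thick, lying on the fixture's bed at its -x side. Leave alone.
- trim_weight: Loose brass trim weight, 18 mm diameter, 16 mm high, standing on the bed at its +x side. Leave alone.
- spare_rotor: Loose second rotor cup like the first, on the bench, robot's left. Leave alone.
- pocket_scale: Loose pocket scale 120 x 75 x 21 mm on the bench, robot's right. Leave alone.
- scale_cover: Loose clear scale cover, a tray 124 x 80 x 18 mm, robot's right. Leave alone.
- glue_tube: Loose white tube 120 x 30 x 18 mm, robot's left. Leave alone.
- eye_bolt: Loose steel lifting eye, 59 mm high, robot's left. Leave alone.

How it is judged:
On the way, in this order (a step that is already met when the one before it is completed fails the run):
1. the ratchet is released: rear end of the rocker pressed down, jaw not yet moved back (value of joint release above 0.2 rad and value of joint jaw below 0.03 m), for 0.1 s.
2. the jaw is pushed right back against the stop collar (y of jaw_back in the frame of end_stop above -0.015 m), for 0.2 s.
At the end, for the whole second after the job is handed in: The jaw rests against the stop collar (gap under 4 mm) and is still, the rotor stands upright within 15 mm of where it was, and the other loose things are within 30 mm of where they were (y of jaw_back in the frame of end_stop above -0.015 m and velocity of joint jaw between -0.005 and 0.005 m/s and distance of rotor from where it was at the start of the episode below 0.015 m and angle between rotor's own z axis and vertical below 0.1 rad and linear speed of rotor below 0.02 m/s and distance of each of spare_rotor, pocket_scale, scale_cover, glue_tube, eye_bolt, hex_key, trim_weight from where it was at the start of the episode below 0.03 m); the robot touches nothing.
It fails at once if the rotor is lifted, tipped or shoved (more than 15 mm) (distance of rotor from where it was at the start of the episode above 0.015 m or angle between rotor's own z axis and vertical above 0.25 rad).
It fails at once if another loose thing is lifted or knocked away (more than 30 mm) (distance of any of spare_rotor, pocket_scale, scale_cover, glue_tube, eye_bolt, hex_key, trim_weight from where it was at the start of the episode above 0.03 m).
It also fails if it takes over 38 s, if anything falls off the work surface, if the arm or the gripper's body presses on something with over 40 N, if the wrist force passes 120 N, or if a joint passes its speed limit or range.

### The arm

A 6-joint arm with a two-finger parallel gripper is mounted at the origin on the work surface. World frame = base frame: x ahead of the robot, y to its left, z up, the work surface at z = 0. Lengths are in m, angles in rad, forces in N, time in s.
With the tool pointing down it reaches from about 0.325 to 0.875 m from the base axis. Payload 4.4 kg.
Tool frame: the origin (TCP) lies on the front face of the gripper's body, between the roots of the fingers; the fingertips stand 73 mm ahead of it and the grasp point (between the pads) lies 54 mm ahead of it (grasp_offset is the distance from the TCP to the grasp point, in m); z points along the fingers, y is the line along which they close (so a half turn about z gives the same grasp; the last joint's range is limited). The gripper opens to 85 mm and grips with 20 to 120 N. Pads are 22 mm wide; open, the fingers measure 114 mm over their backs; the gripper's body (76 mm by 85 mm) begins 54 mm behind the grasp point. The pads swing forward as they close: fully open they stand 13 mm farther back than shut.
Start: joints at [-1.296, 0.207, 1.542, -0, 1.393, -0.15], TCP at [0.237, -0.524, 0.304] pointing down, gripper open.
Joint ranges: [-2.73, 2.73], [-0.86, 2.22], [0.23, 2.46], [-1.11, 4.25], [0.08, 2.63], [-2.82, 2.82]. Speed limits (rad/s): [2.79, 2.79, 3.14, 3.14, 3.14, 3.14].

### API

Orientations are given as a unit quaternion [w, x, y, z].
In Python, from plant import state, capture, hand_in, grasp_offset gives the robot as it stands.
- The arm moves only by the tool arm_command, never from a script. Its argument "motion" is a list of rows, each a list of 3 entries, a list of its own where there are three numbers: the opening, from 0 (shut) to 1 (fully open), then the shift along the tool's x, y, z in units of 0.25 m (1.0 is 0.25 m), then the turn about the tool's z in units of 1.5 rad (1.0 is 1.5 rad). A call has 1 to 5 rows; each row is the pose to reach, as a shift and turn from the pose commanded when the call began, along the tool's axes at that moment; what a row does not reach only later rows make up. A row lasts 1/10 s, in which the tool goes at most 50 mm and 8.59 degrees, less where a joint would pass 70% of its speed; a pose out of reach is approached as far as the arm can. A call with a number of a shift or a turn outside -1 to 1 is refused whole. A call with a gripper value outside its range is refused whole. The fingers move at their own pace and stop on an object; the grip force is fixed at half the most. Time passes only in rows, so rows that repeat a pose let the fingers close. It gives the time, the measured TCP pose, the force, the opening and the grip force at its end, in the units of the state.
- state(): the state, without advancing time (a new reading comes with each control period).
- capture(name): name is "side" or "top"; returns a dict with "pixels" (480x640x3 uint8, red, green, blue), "z_map" (480x640 float32, m along the optical axis (not along the pixel's ray), 0 where there is no reading), "camera_matrix" (3x3 intrinsics, pixels), "extrinsics" (4x4, takes a point from world to camera coordinates). Camera axes: x right, y up, looking along -z (the intrinsics and any distortion apply to the point x, -y, -z); pixel columns grow to the right and rows downward; lengths in m; the calibration is good to about 2 mm. A picture is of the moment at which its call begins.
- hand_in(): hands the job in; it is judged then, once.
The state is a dict: "time": time; "joint_positions": joint angles; "dq": joint speeds; "tau": joint torques, N m; "ee_pos": TCP position; "eef_rot": TCP orientation; "wrist_force": force on the tool from outside, world axes, zero at the start; "moment": the same for the moment, N m; "opening": finger opening in m; "gripper_force": force on a finger pad.
Only numpy, scipy, OpenCV 4.12 (cv2) and the standard library are available. Lean on these libraries where they do the work, as an engineer would, in place of code of your own. Each camera call takes 0.05 s, during which the arm holds its last target. There are 200 camera calls.

## Working session

There is one attempt and no reset: what is moved stays moved. The work goes in short steps, Python scripts to look and compute and a tool call to move; the robot and the scene stay as the last step left them, time stands still between calls to the robot, and variables do not carry over. Pictures are saved under pics/ and viewed, at most 10 in all, crops included, and the job is handed in when it is done.

Besides the shell and the picture viewer there is one more tool, called after "Emit:" by a JSON object that holds its "op" and its "data". arm_command: Moves the arm, as the interface text tells. Shifts and turns lie within -1 to 1; 1 stands for 0.25 m of shift or 1.5 rad of turn. Its arguments: {"type":"object","properties":{"motion":{"type":"array","items":{"type":"array"}}},"required":["motion"]}

```bash
mkdir -p pics; cat > h.py <<'E'
import numpy as np, cv2
from plant import state, capture, hand_in, grasp_offset
def snap(n,f):
    c=capture(n); cv2.imwrite('pics/'+f+'.png',c['pixels'][:,:,::-1]); np.savez('pics/'+f+'.npz',**c); return c
def pts(c):
    K=c['camera_matrix'];E=c['extrinsics'];z=c['z_map']
    v,u=np.mgrid[0:480,0:640]
    P=np.stack([(u-K[0,2])/K[0,0]*z,-(v-K[1,2])/K[1,1]*z,-z,np.ones_like(z)],-1)
    W=P@np.linalg.inv(E).T
    W=W[...,:3]; W[z==0]=np.nan
    return W
E
python3 - <<'E'
from h import *
for n in('top','side'):
    c=snap(n,n+'0');W=pts(c);print(n,np.linalg.inv(c['extrinsics'])[:3,3],np.nanmin(W,(0,1)),np.nanmax(W,(0,1)),np.nanmedian(W[...,2]))
print(state())
E
```

```text
top [0.331116   0.01614008 1.34876218] [-0.29291927 -1.5149379  -0.77967016] [1.59305341 1.5609129  0.78425502] -0.0018234392048237513
side [0.10498164 0.84926679 0.9360724 ] [-0.19204078 -2.2535337  -0.76859603] [1.60343635 0.70910224 0.68697284] 0.0016379444381187103
{'time': 0.1, 'joint_positions': array([-1.29649292e+00,  2.07385552e-01,  1.54283443e+00, -8.37429805e-06,
        1.39352591e+00, -1.50484163e-01]), 'dq': array([-5.14395886e-04, -1.46669792e-03, -4.20649777e-03, -2.69422715e-04,
        3.01944827e-05,  9.09591151e-04]), 'tau': array([-1.25408311e-03, -3.84095478e+01, -2.92550361e+01, -2.20698444e-04,
        4.94976615e-03,  2.39366159e-06]), 'ee_pos': array([ 0.2368191 , -0.52336561,  0.30280183]), 'eef_rot': array([-1.07430169e-03,  9.77528382e-01,  2.10801098e-01, -7.07233567e-05]), 'wrist_force': array([-1.09855092, -0.91983419,  0.67442352]), 'moment': array([-0.01968846, -0.02528739,  0.00475875]), 'gripper_force': 0.0, 'opening': 0.08555827555462645}
```

View pics/top0.png

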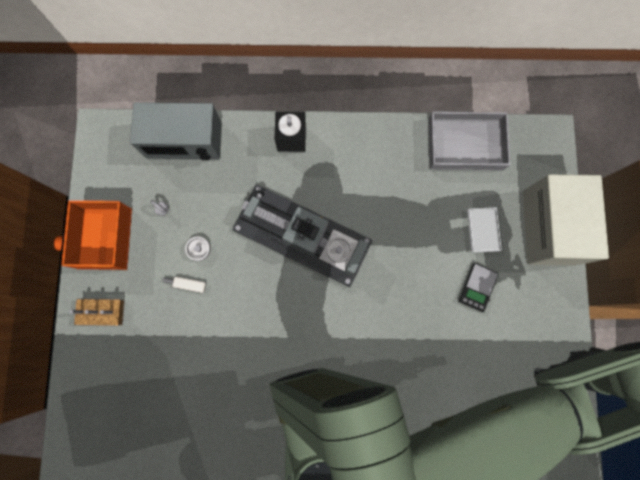

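View pics/side0.png

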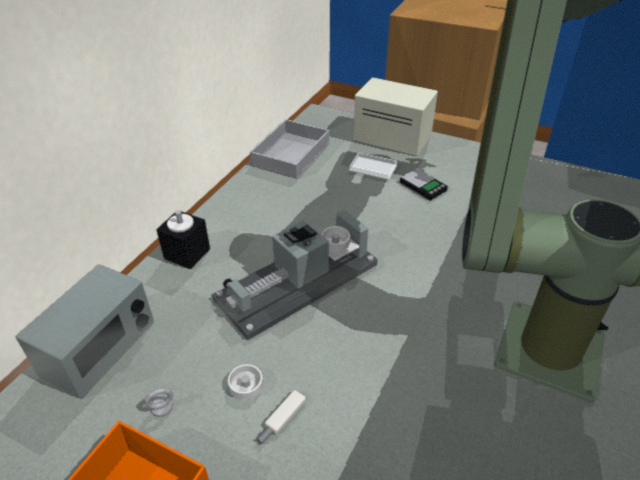

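The top view shows the rotor at about (340,248), the jaw with its black rocker at about (305,228) and the collar near (258,195), so fixture +y points up-left. Next I'll measure from the depth maps.

```bash
python3 - <<'E'
from h import *
P=[];C=[]
for n in('top','side'):
    c=dict(np.load(f'pics/{n}0.npz'));W=pts(c);
    m=(W[...,0]>.3)&(W[...,0]<.75)&(W[...,1]>-.15)&(W[...,1]<.3)&(W[...,2]<.2)
    bed=m&(W[...,2]>.012)
    n_,l,s,ce=cv2.connectedComponentsWithStats(bed.astype(np.uint8)); k=1+np.argmax(s[1:,4]); print(n,s[k],n_)
    p=W[l==k]; r=cv2.minAreaRect(p[:,:2].astype(np.float32)*1000); print('bed',r)
    for a,b in((.015,.026),(.06,.075),(.075,.083),(.083,.092),(.098,.11),(.122,.136),(.137,.16)):
        q=p[(p[:,2]>a)&(p[:,2]<b)]
        if len(q)>5: print(a,b,len(q),q.mean(0).round(3),cv2.minAreaRect(q[:,:2].astype(np.float32)*1000))
im=cv2.imread('pics/top0.png')[175:295,225:380];a=cv2.resize(im,None,fx=5,fy=5,interpolation=2)
cv2.imwrite('pics/c1.png',a)
im=cv2.imread('pics/side0.png')[200:340,200:390];a=cv2.resize(im,None,fx=4,fy=4,interpolation=2)
cv2.imwrite('pics/c2.png',a)
E
```

```text
top [ 232  185  141  103 6806] 2
bed ((564.4376831054688, 61.741363525390625), (375.72637939453125, 150.64854431152344), 64.82596588134766)
0.015 0.026 3178 [0.564 0.086 0.02 ] ((564.3193969726562, 61.4896240234375), (375.1700439453125, 150.64854431152344), 64.82596588134766)
0.06 0.075 855 [ 0.532 -0.002  0.065] ((565.1320190429688, 62.54063415527344), (354.02886962890625, 97.26809692382812), 62.94180679321289)
0.075 0.083 204 [0.592 0.127 0.079] ((556.6271362304688, 59.19111633300781), (340.9055480957031, 84.4615249633789), 66.0473403930664)
0.083 0.092 156 [ 0.516 -0.027  0.086] ((554.378173828125, 60.85706329345703), (334.5739440917969, 78.96897888183594), 65.92646026611328)
0.098 0.11 348 [ 0.495 -0.077  0.103] ((529.5266723632812, -7.404655456542969), (203.04458618164062, 89.23846435546875), 65.83570861816406)
0.122 0.136 834 [0.556 0.049 0.13 ] ((558.6380004882812, 49.31086730957031), (91.1257553100586, 95.40715026855469), 64.63189697265625)
0.137 0.16 406 [0.559 0.05  0.144] ((559.1015014648438, 49.854061126708984), (72.29481506347656, 57.26664733886719), 85.82091522216797)
s
[... 386 characters left out ...]
209228516), 62.463111877441406)
0.075 0.083 543 [0.561 0.078 0.079] ((560.862548828125, 59.273963928222656), (341.033935546875, 94.56982421875), 64.11659240722656)
0.083 0.092 421 [ 0.519 -0.004  0.087] ((560.5789184570312, 58.494415283203125), (340.355224609375, 93.98641967773438), 64.540283203125)
0.098 0.11 525 [ 0.515 -0.017  0.104] ((532.5350341796875, -3.14276123046875), (213.07638549804688, 95.86772155761719), 65.01457214355469)
0.122 0.136 889 [0.553 0.063 0.131] ((559.6434936523438, 49.81132888793945), (93.90044403076172, 98.7502212524414), 64.575927734375)
0.137 0.16 395 [0.558 0.052 0.145] ((559.9833374023438, 50.01171875), (67.30667877197266, 64.9017562866211), 63.73802947998047)
```

View pics/c1.png

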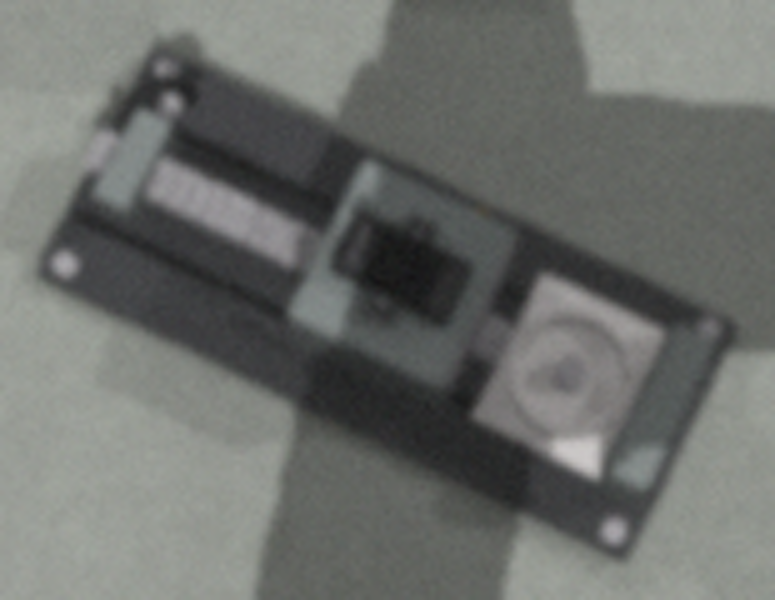

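View pics/c2.png

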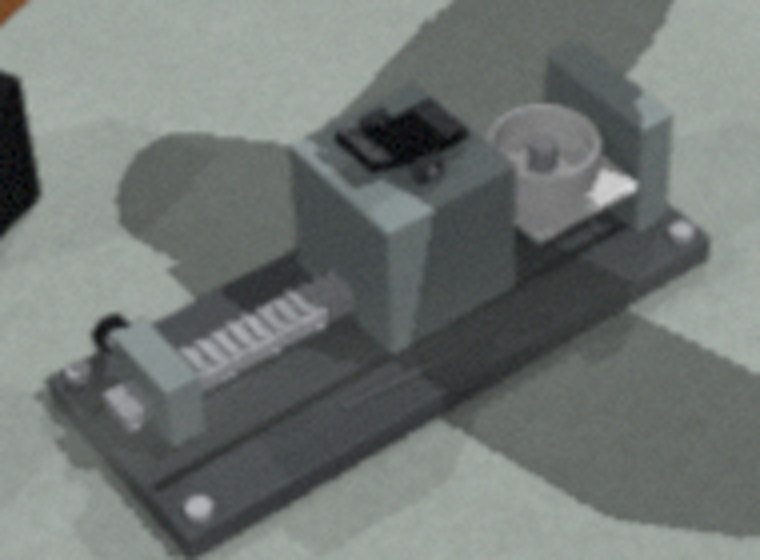

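The crops confirm it: collar at the far left (c1 ~(135,160)), jaw in the middle, and the rear wing facing the collar. The yaw is about -25.2° and the jaw centre is about (0.559, 0.050). I'll set off with the fingers shut.

Emit:
{"op": "arm_command", "data": {"motion": [[0,[0.16,-0.118,0],0],[0,[0.32,-0.237,0],0],[0,[0.48,-0.356,0],0],[0,[0.64,-0.474,0],0],[0,[0.8,-0.593,0],0]]}}

```text
time: 0.6
ee_pos: [0.3584, -0.3044, 0.3034]
eef_rot: [-0.0, 0.978, 0.21, -0.0]
wrist_force: [1.7, -0.4, -0.1]
opening: 0.0123
gripper_force: 0.0
```

Emit:
{"op": "arm_command", "data": {"motion": [[0,[0.16,-0.118,0],0],[0,[0.32,-0.237,0],0],[0,[0.48,-0.356,0],0],[0,[0.64,-0.474,0],0],[0,[0.8,-0.593,0],0]]}}

```text
time: 1.1
ee_pos: [0.4796, -0.0868, 0.3036]
eef_rot: [0.0, 0.978, 0.211, -0.0]
wrist_force: [0.6, -0.8, -0.2]
opening: 0.0002
gripper_force: 0.0
```

Emit:
{"op": "arm_command", "data": {"motion": [[0,[0.16,-0.118,0],-0.094],[0,[0.32,-0.237,0],-0.188],[0,[0.48,-0.356,0],-0.283],[0,[0.6,-0.445,0],-0.377],[0,[0.6,-0.445,0],-0.471]]}}

```text
time: 1.6
ee_pos: [0.5712, 0.0786, 0.3031]
eef_rot: [-0.001, 0.841, 0.541, 0.0]
wrist_force: [-0.5, -0.6, 0.0]
opening: -0.0002
gripper_force: 0.0
```

```bash
cat >> h.py <<'E'
from scipy.spatial.transform import Rotation as R
Y=np.array([.4258,.9048]);X=np.array([.9048,-.4258]);O=np.array([.5645,.0619])
def where(target=None):
    s=state();w,x,y,z=s['eef_rot'];M=R.from_quat([x,y,z,w]).as_matrix();p=s['ee_pos']
    print('t',s['time'],'tcp',p.round(4),'fix XY',((p[:2]-O)@X).round(4),((p[:2]-O)@Y).round(4),'tipz',round(p[2]-.073,4),'yawx',np.degrees(np.arctan2(M[1,0],M[0,0])).round(2),'F',s['wrist_force'].round(1),'op',round(s['opening'],4),'tilt',M[2,2].round(4))
    if target is not None: print('units',(M.T@(np.array(target)-p)/.25).round(3))
    return s
E
python3 - <<'E'
from h import *
w=O+Y*(-.0134+.026); where([*w,.304])
c=dict(np.load('pics/side0.npz'));Wd=pts(c)
q=Wd.reshape(-1,3);q=q[~np.isnan(q[:,0])];f=np.c_[(q[:,:2]-O)@X,(q[:,:2]-O)@Y,q[:,2]]
m=(abs(f[:,0])<.02)&(f[:,2]>.073)&(f[:,2]<.084)&(f[:,1]>.1)&(f[:,1]<.22);print('collar y',np.percentile(f[m,1],[3,50,97]))
m=(abs(f[:,0])<.04)&(abs(f[:,1])<.1)&(f[:,2]>.127)&(f[:,2]<.135);print('jaw y',np.percentile(f[m,1],[1,99]))
m=(abs(f[:,0])<.012)&(abs(f[:,1])<.1)&(f[:,2]>.139);print('rocker',np.percentile(f[m,1],[2,98]),f[m][np.argsort(f[m,1])][::25].round(3))
E
```

```text
t 1.6 tcp [0.5712 0.0786 0.3031] fix XY -0.0011 0.0179 tipz 0.2301 yawx 65.47 F [-0.5 -0.6  0. ] op -0.0002 tilt -1.0
units [-0.021  0.004 -0.004]
collar y [0.1439181  0.15571154 0.16540597]
jaw y [-0.0587607   0.03326996]
rocker [-0.04404381  0.02020591] [[ 0.006 -0.046  0.142]
 [ 0.    -0.036  0.142]
 [-0.006 -0.029  0.142]
 [ 0.001 -0.02   0.142]
 [-0.001 -0.013  0.144]
 [-0.001 -0.003  0.144]
 [ 0.002  0.006  0.149]
 [-0.011  0.015  0.152]
 [ 0.008  0.021  0.15 ]]
```

Emit:
{"op": "arm_command", "data": {"motion": [[0,[-0.021,0.004,0.1],0],[0,[-0.021,0.004,0.2],0],[0,[-0.021,0.004,0.27],0],[0,[-0.021,0.004,0.29],0],[0,[-0.021,0.004,0.3],0]]}}

```text
time: 2.1
ee_pos: [0.5682, 0.0691, 0.228]
eef_rot: [-0.001, 0.844, 0.536, -0.001]
wrist_force: [0.3, -0.7, 1.3]
opening: 0.0001
gripper_force: 0.0
```

Emit:
{"op": "arm_command", "data": {"motion": [[0,[0,0,0.01],0],[0,[0,0,0.02],0],[0,[0,0,0.03],0],[0,[0,0,0.038],0],[0,[0,0,0.044],0]]}}

```text
time: 2.6
ee_pos: [0.5698, 0.0695, 0.2193]
eef_rot: [0.001, 0.844, 0.536, 0.002]
wrist_force: [0.0, 2.5, 4.2]
opening: -0.0001
gripper_force: 2.1
```

```bash
python3 -c "
from h import *
where()"
```

```text
t 2.6 tcp [0.5698 0.0695 0.2193] fix XY 0.0015 0.0091 tipz 0.1463 yawx 64.82 F [0.  2.5 4.2] op -0.0001 tilt -1.0
```

Emit:
{"op": "arm_command", "data": {"motion": [[0,[0,0,0.006],0],[0,[0,0,0.012],0],[0,[0,0,0.016],0],[0,[0,0,0.02],0],[0,[0,0,0.02],0]]}}

```text
time: 3.1
ee_pos: [0.5695, 0.0693, 0.2145]
eef_rot: [0.0, 0.844, 0.536, 0.001]
wrist_force: [0.9, 3.3, 10.5]
opening: -0.0
gripper_force: 5.1
```

Emit:
{"op": "arm_command", "data": {"motion": [[0,[0,0,0.004],0],[0,[0,0,0.008],0],[0,[0,0,0.008],0]]}}

```text
time: 3.4
ee_pos: [0.5696, 0.0693, 0.2144]
eef_rot: [0.001, 0.844, 0.536, 0.001]
wrist_force: [-3.9, 2.7, 18.6]
opening: -0.0002
gripper_force: 9.2
```

Firm stop reached: 18.6 N with the tip at 141 mm. Next I'll lift, move in front of the jaw, and check the rocker.

Emit:
{"op": "arm_command", "data": {"motion": [[0,[0,0,-0.1],0],[0,[0,0,-0.25],0],[0,[-0.12,0,-0.25],0],[0,[-0.25,0,-0.25],0],[0,[-0.37,0,-0.25],0]]}}

```text
time: 3.9
ee_pos: [0.5275, -0.0158, 0.272]
eef_rot: [-0.001, 0.844, 0.536, -0.002]
wrist_force: [0.3, 0.6, 0.1]
opening: -0.0001
gripper_force: 0.0
```

```bash
python3 - <<'E'
from h import *
where([*(O-Y*.083),.186])
c=snap('side','side1');Wd=pts(c)
q=Wd.reshape(-1,3);q=q[~np.isnan(q[:,0])];f=np.c_[(q[:,:2]-O)@X,(q[:,:2]-O)@Y,q[:,2]]
m=(abs(f[:,0])<.04)&(abs(f[:,1])<.1)&(f[:,2]>.127)&(f[:,2]<.135);print('jaw y',np.percentile(f[m,1],[1,99]))
m=(abs(f[:,0])<.012)&(abs(f[:,1]+.013)<.036)&(f[:,2]>.137)&(f[:,2]<.16);print(f[m][np.argsort(f[m,1])][::20].round(3))
im=c['pixels'][180:320,240:430,::-1];cv2.imwrite('pics/c3.png',cv2.resize(im,None,fx=4,fy=4))
E
```

```text
t 3.9 tcp [ 0.5275 -0.0158  0.272 ] fix XY -0.0004 -0.086 tipz 0.199 yawx 64.86 F [0.3 0.6 0.1] op -0.0001 tilt -1.0
units [0.013 0.003 0.344]
jaw y [-0.05712236  0.03345284]
[[-0.006 -0.046  0.147]
 [ 0.009 -0.037  0.148]
 [ 0.009 -0.032  0.148]
 [-0.008 -0.027  0.15 ]
 [ 0.003 -0.022  0.145]
 [ 0.01  -0.016  0.146]
 [-0.    -0.011  0.147]
 [ 0.007 -0.005  0.14 ]
 [ 0.002  0.001  0.143]
 [-0.011  0.007  0.144]
 [ 0.003  0.014  0.144]
 [-0.005  0.019  0.144]]
```

View pics/c3.png

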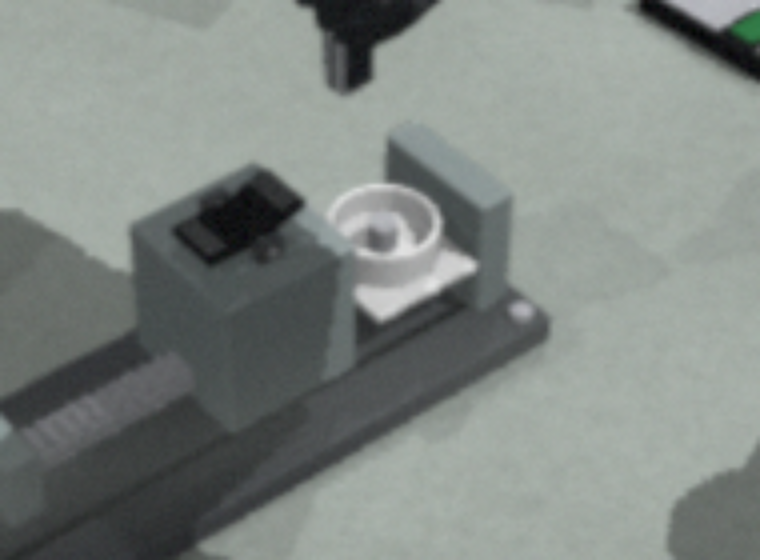

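The rocker is released: rear wing level, front wing raised, jaw unmoved (crop: rocker at (240,215), fingertip at (345,90)). Next I'll lower in front of the jaw face.

Emit:
{"op": "arm_command", "data": {"motion": [[0,[0.013,0.003,0.1],0],[0,[0.013,0.003,0.2],0],[0,[0.013,0.003,0.3],0],[0,[0.013,0.003,0.33],0],[0,[0.013,0.003,0.34],0]]}}

```text
time: 4.45
ee_pos: [0.5298, -0.012, 0.1863]
eef_rot: [-0.002, 0.844, 0.536, -0.002]
wrist_force: [0.5, -0.1, 0.1]
opening: -0.0001
gripper_force: 0.0
```

Emit:
{"op": "arm_command", "data": {"motion": [[0,[0.02,0,0],0],[0,[0.04,0,0],0],[0,[0.06,0,0],0],[0,[0.08,0,0],0],[0,[0.1,0,0],0]]}}

```text
time: 4.95
ee_pos: [0.5427, 0.0099, 0.1898]
eef_rot: [0.002, 0.844, 0.536, -0.0]
wrist_force: [-2.5, -4.8, 2.4]
opening: -0.0003
gripper_force: 2.7
```

```bash
python3 -c "
from h import *
where()"
```

```text
t 4.95 tcp [0.5427 0.0099 0.1898] fix XY 0.0024 -0.0564 tipz 0.1168 yawx 64.86 F [-2.5 -4.8  2.4] op -0.0003 tilt -1.0
```

Emit:
{"op": "arm_command", "data": {"motion": [[0,[0.025,0,0.002],0],[0,[0.05,0,0.004],0],[0,[0.075,0,0.006],0],[0,[0.1,0,0.008],0],[0,[0.125,0,0.008],0]]}}

```text
time: 5.45
ee_pos: [0.5561, 0.0381, 0.188]
eef_rot: [0.002, 0.844, 0.536, -0.0]
wrist_force: [-2.4, -5.5, 3.7]
opening: -0.0001
gripper_force: 2.8
```

Emit:
{"op": "arm_command", "data": {"motion": [[0,[0.025,0,0],0],[0,[0.05,0,0],0],[0,[0.075,0,0],0],[0,[0.1,0,0],0],[0,[0.125,0,0],0]]}}

```text
time: 5.95
ee_pos: [0.5695, 0.0664, 0.188]
eef_rot: [0.002, 0.844, 0.536, -0.0]
wrist_force: [-2.2, -5.2, 3.3]
opening: -0.0003
gripper_force: 2.8
```

```bash
python3 -c "
from h import *
where()"
```

```text
t 5.95 tcp [0.5695 0.0664 0.188 ] fix XY 0.0026 0.0062 tipz 0.115 yawx 64.85 F [-2.2 -5.2  3.3] op -0.0003 tilt -1.0
```

Sliding at about 5 N, with about 36 mm left. I'll keep going and slow down near the stop.

Emit:
{"op": "arm_command", "data": {"motion": [[0,[0.025,0,0],0],[0,[0.05,0,0],0],[0,[0.075,0,0],0],[0,[0.095,0,0],0],[0,[0.11,0,0],0]]}}

```text
time: 6.45
ee_pos: [0.5813, 0.0915, 0.1879]
eef_rot: [0.002, 0.844, 0.536, 0.0]
wrist_force: [-1.0, -5.0, 3.0]
opening: -0.0003
gripper_force: 2.6
```

Emit:
{"op": "arm_command", "data": {"motion": [[0,[0.006,0,0],0],[0,[0.012,0,0],0],[0,[0.018,0,0],0],[0,[0.024,0,0],0],[0,[0.03,0,0],0]]}}

```text
time: 6.95
ee_pos: [0.5842, 0.0982, 0.1875]
eef_rot: [0.001, 0.844, 0.536, 0.0]
wrist_force: [-0.6, -4.7, 3.8]
opening: -0.0001
gripper_force: 2.6
```

Emit:
{"op": "arm_command", "data": {"motion": [[0,[0.006,0,0],0],[0,[0.012,0,0],0],[0,[0.018,0,0],0],[0,[0.024,0,0],0],[0,[0.03,0,0],0]]}}

```text
time: 7.45
ee_pos: [0.5855, 0.1007, 0.1876]
eef_rot: [0.004, 0.844, 0.536, -0.005]
wrist_force: [-9.9, -21.4, 11.1]
opening: -0.0003
gripper_force: 11.6
```

```bash
python3 -c "
from h import *
where()"
```

```text
t 7.45 tcp [0.5855 0.1007 0.1876] fix XY 0.0025 0.0441 tipz 0.1146 yawx 64.86 F [ -9.9 -21.4  11.1] op -0.0003 tilt -0.9999
```

Stopped at Y 0.044, close to the predicted 0.0425, with 23 N. I'll hold briefly, back off, lift and look.

Emit:
{"op": "arm_command", "data": {"motion": [[0,[0,0,0],0],[0,[0,0,0],0],[0,[0,0,0],0],[0,[-0.04,0,0],0],[0,[-0.1,0,0],0]]}}

```text
time: 7.95
ee_pos: [0.5762, 0.0835, 0.1867]
eef_rot: [-0.0, 0.844, 0.536, 0.001]
wrist_force: [-0.4, 0.1, -0.1]
opening: -0.0002
gripper_force: 0.0
```

Emit:
{"op": "arm_command", "data": {"motion": [[0,[0,0,-0.1],0],[0,[0,0,-0.25],0],[0,[0,0,-0.4],0],[0,[-0.2,0,-0.5],0],[0,[-0.35,0,-0.5],0]]}}

```text
time: 8.45
ee_pos: [0.5404, 0.0038, 0.3159]
eef_rot: [0.003, 0.843, 0.537, 0.004]
wrist_force: [0.9, -0.6, 0.9]
opening: 0.0001
gripper_force: 0.0
```

```bash
python3 - <<'E'
from h import *
where()
c=snap('side','side2');q=pts(c).reshape(-1,3);q=q[~np.isnan(q[:,0])];f=np.c_[(q[:,:2]-O)@X,(q[:,:2]-O)@Y,q[:,2]]
m=(abs(f[:,0])<.04)&(abs(f[:,1])<.2)&(f[:,2]>.127)&(f[:,2]<.135);print('jaw y',np.percentile(f[m,1],[1,99]))
m=(abs(f[:,0])<.02)&(f[:,2]>.073)&(f[:,2]<.084)&(f[:,1]>.1)&(f[:,1]<.22);print('collar y',np.percentile(f[m,1],[3,50,97]))
cv2.imwrite('pics/c4.png',cv2.resize(c['pixels'][180:340,200:410,::-1],None,fx=3,fy=3))
E
```

```text
t 8.45 tcp [0.5404 0.0038 0.3159] fix XY 0.0029 -0.0628 tipz 0.2429 yawx 65.01 F [ 0.9 -0.6  0.9] op 0.0001 tilt -1.0
jaw y [0.05244015 0.14384818]
collar y [0.14291189 0.15483995 0.16560403]
```

View pics/c4.png

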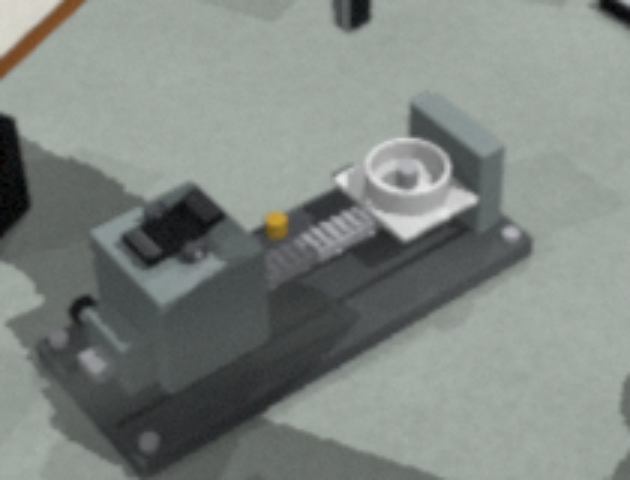

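The jaw back is flush with the collar face (0.1438 against 0.143). The rotor at (405,175) and the trim weight at (277,225) are standing, and the gripper is well clear. I'll let it settle and hand in.

Emit:
{"op": "arm_command", "data": {"motion": [[0,[0,0,0],0],[0,[0,0,0],0],[0,[0,0,0],0]]}}

```text
time: 8.8
ee_pos: [0.5388, 0.0048, 0.3107]
eef_rot: [-0.001, 0.844, 0.536, -0.0]
wrist_force: [0.5, 0.3, 0.0]
opening: 0.0
gripper_force: 0.0
```

```bash
python3 -c "
from h import *
print(hand_in())"
```

```text
the job is handed in; nothing more can be done
None
```

I released the ratchet, pushed the jaw back against the stop collar (no gap within camera accuracy), and handed the job in at about 9 s with the rotor still standing in place and the arm clear; no verdict was returned.

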